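# Grade the pot-dressing balls with a scoop

### The job

Draw the blue scoop, with its three ceramic balls, out by its bowl from under the plant riser, set it down level in the open and let go. Then take it again by its handle, hold its spout over the upper end of the wooden grading ramp and tip it gently so that each ball rolls down and lodges in its own hole (small, medium, large); finally stand the empty scoop level on the table, clear of the ramp, and let go. Do not touch the balls with the gripper or spill them, and leave the potted succulent, the tumbler, the jar and the trowel where they are.

Things in the scene. Friction and masses are not known exactly. Their poses are not given: they have to be found in the camera images.
- scoop_mid (a point): Loose blue scoop (80 g nominal), upright on the table, three balls in it. Point on its middle line, 18 mm above its underside; -x to the spout, +x to the handle, z up. Bowl: open trough 58 mm wide outside (y), walls 3 mm thick, 36 mm high, from x=-75 (spout) to +53 mm (rear wall). Floor 4 mm thick, flat from x=-35 to +50 mm. Can be gripped across its width from above.
- scoop_lip (a point): Middle of the scoop's spout edge, 75 mm in front (-x) of scoop_mid, 18 mm above the underside; same axes. The last 40 mm of the bowl floor rise to it at 20 degrees, so balls roll out only when the spout is tipped down by more than 20 degrees.
- scoop_grip (a point): Grasp point in the scoop's handle, 92 mm behind (+x) scoop_mid, 28 mm above the underside; same axes. The handle is an upright fin 10 mm thick (y), from 53 to 118 mm behind scoop_mid, 14 to 42 mm above the underside. At the start it lies under the riser.
- ball_small: Small yellow ball, 20 mm in diameter, 12 g; origin at its centre; its axes turn as it rolls.
- ball_medium: Medium terracotta-coloured ball, 30 mm in diameter, 18 g; origin at its centre.
- ball_large: Large white ball, 42 mm in diameter, 30 g; origin at its centre.
- grader: Fixed wooden ramp 266 mm long (x), 100 mm wide; origin on the table under its centre, z up. It falls towards -x at 12 degrees; upper end at x=+131 mm. A V trough (sides at 30 degrees, 90 mm between side walls) runs down it; its bottom line is 71 mm above the table at x=0. Side walls reach 38 mm above that line (highest corner 135 mm), the upper end wall 18 mm above it.
- intake (a point): Where balls are to be tipped: on the trough's bottom line, mid-way along its closed upper part (70 mm long), 95 mm up-ramp from the centre, about 91 mm above the table; axes as grader. Balls roll from here down to -x, over a slot in the trough's bottom that widens in three steps: 23, 33, 48 mm.
- hole_small (a point): Small ball's hole: first step of the slot, 23 mm wide, 60 mm long, with its own closed compartment about 38 mm deep below the trough's bottom line. Point at its centre, 20 mm below that line; axes as grader.
- hole_medium (a point): Medium ball's hole: next step of the slot, 33 mm wide, 62 mm long, with its own compartment; point as for hole_small.
- hole_large (a point): Large ball's hole: last step of the slot, 48 mm wide, 66 mm long, at the low end, with its own compartment; point as for hole_small.
- riser: Fixed low teak plant riser like a bridge: board 130 mm (x) by 180 mm (y), underside 60 mm and top 75 mm above the table, on two 15 mm side legs at y = +-75 mm (135 mm free between); origin on the table under its centre; open front faces -x. The scoop's handle points in under it, the bowl stands in front of it.
- pot: White ceramic pot with a succulent, loose, on the riser; rim 84 mm wide, pot 70 mm high, about 100 mm with leaves; origin at the centre of its underside. Leave alone.
- tumbler: Stainless steel tumbler with black clip-on lid, loose, 78 mm wide, 152 mm high; origin at the centre of its underside. Leave alone.
- jar: Clear open glass jar, loose, 76 mm wide, 95 mm high; origin at the centre of its underside. Leave alone.
- trowel: Green plastic trowel lying flat, loose; reaches from x = -130 mm (handle) to +153 mm (tip) of its origin, 60 mm wide, 22 mm high. Leave alone.
There are look-alikes about, which are no part of the job. Of the things that look like the part that bears scoop_mid, the larger one is meant. Several things look just like the ball_large: the one meant starts farthest to the robot's right.

How it is judged:
By the outcome, as a careful person would: the job done as asked, in the order asked, and still so for the second after the job is handed in, with the robot touching nothing.
It also fails if it takes over 72 s, if anything falls off the work surface, if the arm or the gripper's body presses on something with over 40 N, if the wrist force passes 120 N, or if a joint passes its speed limit or range.

### The arm

A 7-joint arm with a two-finger parallel gripper is mounted at the origin on the work surface. World frame = base frame: x ahead of the robot, y to its left, z up, the work surface at z = 0. Lengths are in m, angles in rad, forces in N, time in s.
With the tool pointing down it reaches from about 0.425 to 0.875 m from the base axis. Payload 8.4 kg.
Tool frame: the origin (TCP) lies between the finger pads; the fingertips stand 22 mm ahead of it and the grasp point (between the pads) lies 3 mm ahead of it (ctrl.finger_overhang is the distance from the TCP to the fingertips, in m); z points along the fingers, y is the direction in which the jaws open and shut (so a half turn about z gives the same grasp; the last joint's range is limited). The gripper opens to 87 mm and grips with 3 to 60 N. Pads are 19 mm wide; open, the fingers measure 117 mm over their backs; the gripper's body (75 mm by 190 mm) begins 51 mm behind the grasp point.
Start: joints at [1.21, 0.333, 0.04, 1.465, -0.013, 1.343, -0.059], TCP at [0.168, -0.628, 0.245] pointing down, gripper open.
Joint ranges: [-2.58, 2.58], [-0.38, 2.09], [-1.3, 1.39], [0.25, 2.4], [-1.5, 4.64], [0.08, 2.09], [-2.65, 2.65]. Speed limits (rad/s): [2.22, 2.22, 2.79, 2.79, 3.14, 3.14, 3.14].

### API

Orientations are given as a rotation vector (axis times angle).
In Python, from workcell import ctrl gives the robot as it stands. The module is installed in compiled form; this text tells all that it offers.
- The arm moves only by the shell command python3 -m crank 'ROWS' [FORCE]. ROWS is JSON, a list of rows, each a list of 7 numbers: the shift along the tool's x, y, z in m, then the turn, a rotation vector about the tool's x, y, z in degrees, then the closure in counts, from 0 (fully open) to 255 (shut). A call has 1 to 5 rows; each row shifts and turns the commanded pose from where the row before left it, along the tool's axes as they then stand; what a row does not reach is not made up. A row lasts 1/10 s, in which the tool goes at most 50 mm and 8.59 degrees, less where a joint would pass 70% of its speed; a pose out of reach is approached as far as the arm can. A call is refused whole if a number of a shift passes 0.05 or a number of a turn 8.59, either way. A call with a gripper value outside its range is refused whole. The fingers move at their own pace and stop on an object; FORCE is the grip in N (left out, the last holds). Time passes only in rows, so rows that do not move let the fingers close. It gives the time, the measured TCP pose, the force and the opening at its end, in the units of the state.
- ctrl.get_obs(): the state, without advancing time (a new reading comes with each control period).
- ctrl.read_camera(name): name is "side" or "top"; returns (picture, depth): 480x640x3 uint8, blue, green, red; 480x640 float32, m along the optical axis (not along the pixel's ray), 0 where there is no reading.
- ctrl.camera_model(name): a dict with "K" (3x3 intrinsics, pixels), "view" (4x4, takes a point from world to camera coordinates). Camera axes: x right, y down, z forward; pixel columns grow to the right and rows downward; lengths in m; the calibration is good to about 2 mm. A picture is of the moment at which its call begins. camera_model takes no time and is no camera call.
- ctrl.sign_off(): hands the job in, once; it reports no verdict.
The state is a dict: "t": time; "joints": joint angles; "joint_vel": joint speeds; "tau": joint torques, N m; "eef_pos": TCP position; "ee_rot": TCP orientation; "contact_force": force on the tool from outside, world axes, zero at the start; "moment": the same for the moment, N m; "finger_gap": finger opening in m.
Only numpy, scipy, OpenCV 4.12 (cv2) and the standard library are available. Lean on these libraries where they do the work, as an engineer would, in place of code of your own. Each camera call takes 0.05 s, during which the arm holds its last target.

## Working session

There is one attempt and no reset: what is moved stays moved. The work goes in short steps, Python scripts to look and compute and a shell command to move; the robot and the scene stay as the last step left them, time stands still between calls to the robot, and variables do not carry over. Pictures are saved under pics/ and viewed, and the job is handed in when it is done.

```bash
mkdir -p pics; ls; python3 - <<'E'
from workcell import ctrl
import cv2,numpy as np
o=ctrl.get_obs()
for k,v in o.items(): print(k,np.round(v,3))
for n in("top","side"):
    p,d=ctrl.read_camera(n); cv2.imwrite(f"pics/{n}0.png",p); np.save(f"{n}0.npy",d)
    m=ctrl.camera_model(n); print(n,np.round(m["K"],1).tolist(),np.round(m["view"],3).tolist())
E
```

```text
pics
t 0.0
joints [ 1.21   0.334  0.04   1.466 -0.013  1.343 -0.058]
joint_vel [-0.    -0.001 -0.001 -0.001 -0.002  0.    -0.   ]
tau [ 1.0000e-03 -6.5635e+01  1.3360e+00 -4.0381e+01 -5.9000e-02  4.5000e-02
  0.0000e+00]
eef_pos [ 0.168 -0.627  0.244]
ee_rot [-3.113e+00 -4.100e-01  1.000e-03]
contact_force [-0.472  0.509  0.851]
moment [-0.048 -0.024 -0.017]
finger_gap 0.087
top [[581.0, 0.0, 318.5], [0.0, 581.0, 235.6], [0.0, 0.0, 1.0]] [[0.025, -1.0, -0.003, 0.002], [-0.999, -0.025, -0.046, 0.559], [0.046, 0.004, -0.999, 1.353], [0.0, 0.0, 0.0, 1.0]]
side [[597.7, 0.0, 305.5], [0.0, 597.7, 235.9], [0.0, 0.0, 1.0]] [[-0.939, -0.345, 0.01, 0.518], [-0.187, 0.482, -0.856, 0.164], [0.29, -0.805, -0.517, 1.315], [0.0, 0.0, 0.0, 1.0]]
```

View pics/top0.png

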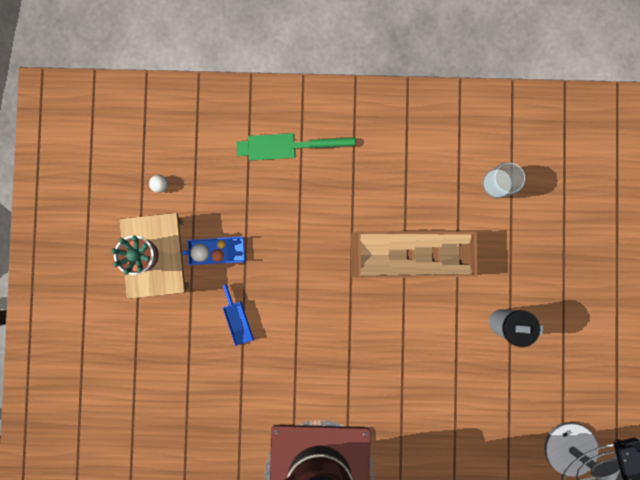

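View pics/side0.png

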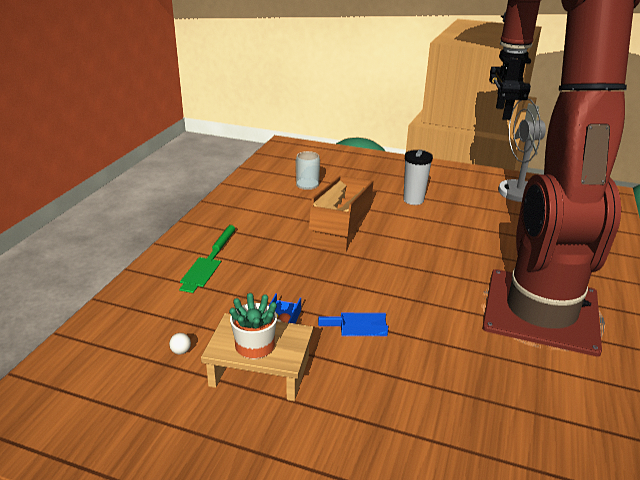

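```bash
python3 - <<'E'
import cv2
p=cv2.imread("pics/top0.png")
a=cv2.resize(p[200:310,110:260],None,fx=5,fy=5,interpolation=cv2.INTER_CUBIC);cv2.imwrite("pics/top0a.png",a)
a=cv2.resize(p[215:295,340:490],None,fx=5,fy=5,interpolation=cv2.INTER_CUBIC);cv2.imwrite("pics/top0b.png",a)
E
```

```text
(no output)
```

View pics/top0a.png

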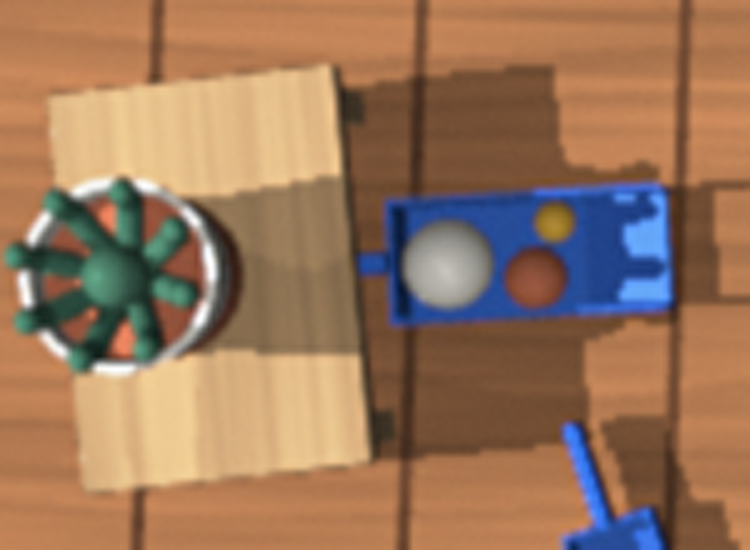

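View pics/top0b.png

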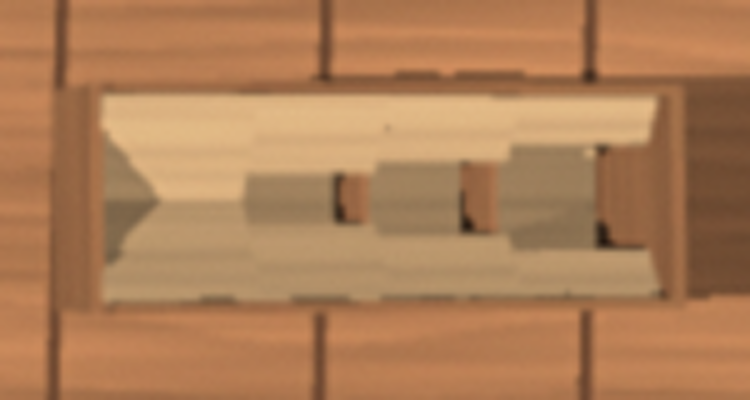

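```bash
cat > h.py <<'E'
import numpy as np,cv2
from workcell import ctrl
def ray(n,u,v,z):
    m=ctrl.camera_model(n);K=np.array(m["K"]);V=np.array(m["view"]);R=V[:3,:3];c=-R.T@V[:3,3]
    d=R.T@np.linalg.solve(K,[u,v,1.]);return c+d*(z-c[2])/d[2]
def proj(n,P):
    m=ctrl.camera_model(n);q=np.array(m["view"])@np.r_[P,1];q=np.array(m["K"])@q[:3];return q[:2]/q[2]
E
python3 - <<'E'
from h import *
f=lambda u,v,o,z: ray("top",(u+.5)/5-.5+o[0],(v+.5)/5-.5+o[1],z)
A=(110,200);B=(340,215)
for nm,u,v,z in [("rt",387,200,.036),("ft",665,185,.036),("fb",672,308,.036),("rb",390,326,.036),("large",447,264,.025),("med",536,277,.019),("sm",554,222,.014),("handle",372,263,.042),("riserft",335,65,.075),("riserfb",371,461,.075),("potc",115,275,.145)]:
    print(nm,np.round(f(u,v,A,z),4))
for nm,u,v,z in [("ut",55,90,.130),("ub",55,308,.130),("lt",683,88,.081),("lb",685,297,.081),("valley0",158,200,.09),("valley1",246,200,.083),("s",355,198,.05),("m",480,197,.04)]:
    print(nm,np.round(f(u,v,B,z),4))
p=cv2.imread("pics/top0.png");h=cv2.cvtColor(p,cv2.COLOR_BGR2HSV)
m=cv2.inRange(h,(105,120,60),(130,255,255))
cs,_=cv2.findContours(m,0,2)
for c in cs:
    if cv2.contourArea(c)>50: print(cv2.contourArea(c),cv2.minAreaRect(c))
d=np.load("top0.npy")
for (u,v) in [(353,240),(357,255),(415,233),(470,235),(120,225),(180,220)]:
    print(u,v,d[v,u])
E
```

```text
rt [0.5414 0.3192 0.036 ]
ft [0.5515 0.1908 0.036 ]
fb [0.4948 0.1859 0.036 ]
rb [0.4833 0.3158 0.036 ]
large [0.5127 0.2927 0.025 ]
med [0.5077 0.2521 0.019 ]
sm [0.5338 0.2454 0.014 ]
handle [0.5121 0.3237 0.042 ]
riserft [0.6003 0.3358 0.075 ]
riserfb [0.4232 0.3133 0.075 ]
potc [0.5031 0.4085 0.145 ]
ut [ 0.562  -0.0538  0.13  ]
ub [ 0.4685 -0.0558  0.13  ]
lt [ 0.5723 -0.3366  0.081 ]
lb [ 0.4792 -0.3386  0.081 ]
valley0 [ 0.5164 -0.1025  0.09  ]
valley1 [ 0.5175 -0.1423  0.083 ]
s [ 0.5202 -0.1959  0.05  ]
m [ 0.5222 -0.2549  0.04  ]
760.5 ((234.14999389648438, 313.45001220703125), (61.031951904296875, 18.973663330078125), 71.56504821777344)
1344.5 ((212.8260955810547, 250.43531799316406), (25.16520118713379, 61.92637252807617), 87.20729064941406)
353 240 1.2947037
357 255 1.2664497
415 233 1.2665073
470 235 1.3073356
120 225 1.3052406
180 220 1.3571566
```

```bash
python3 - <<'E'
from h import *
d=np.load("top0.npy")
def P(u,v,dd):
    m=ctrl.camera_model("top");K=np.array(m["K"]);V=np.array(m["view"]);R=V[:3,:3]
    return R.T@(np.linalg.solve(K,[u,v,1.])*dd-V[:3,3])
for v in (255,236,273):
  print(v)
  for u in range(346,482,3): print(u,np.round(P(u,v,d[v,u])*1000).astype(int).tolist(),end="; ")
print("scoop col")
for u in range(176,252,3): print(u,np.round(P(u,250,d[250,u])*1000).astype(int).tolist(),end="; ")
print()
for v in range(232,270,1): print(v,np.round(P(230,v,d[v,230])*1000).astype(int).tolist(),end="; ")
E
```

```text
255
346 [515, -51, 2]; 349 [516, -58, -2]; 352 [515, -61, 77]; 355 [515, -66, 94]; 358 [514, -72, 114]; 361 [515, -79, 100]; 364 [515, -86, 97]; 367 [515, -93, 94]; 370 [515, -100, 94]; 373 [516, -106, 91]; 376 [516, -113, 93]; 379 [516, -119, 93]; 382 [516, -126, 89]; 385 [516, -133, 88]; 388 [517, -140, 86]; 391 [517, -153, 39]; 394 [518, -159, 42]; 397 [518, -167, 37]; 400 [518, -174, 34]; 403 [518, -181, 35]; 406 [518, -188, 33]; 409 [518, -193, 48]; 412 [518, -196, 71]; 415 [519, -210, 27]; 418 [519, -216, 30]; 421 [519, -224, 27]; 424 [520, -232, 20]; 427 [520, -238, 25]; 430 [520, -245, 26]; 433 [520, -251, 32]; 436 [520, -254, 48]; 439 [520, -260, 53]; 442 [521, -275, 16]; 445 [521, -283, 11]; 448 [521, -289, 12]; 451 [521, -296, 13]; 454 [522, -305, 6]; 457 [522, -313, 0]; 460 [522, -318, 12]; 463 [522, -320, 32]; 466 [522, -323, 46]; 469 [521, -327, 58]; 472 [521, -329, 75]; 475 [521, -334, 81]; 478 [523, -361, 7]; 481 [523, -369, 6]; 236
346 [560, -50, 1]; 349 [561, -57, 3]; 352 [557, -60, 76]; 355 [557, -65, 95]; 358 [556, -70, 120]; 361 [556, -77, 122]; 364 [556, -83, 12
[... 2367 characters left out ...]
5]; 234 [558, 226, 0]; 235 [556, 226, 0]; 236 [554, 225, 3]; 237 [550, 219, 40]; 238 [548, 220, 34]; 239 [546, 224, 8]; 240 [497, 10, 1378]; 241 [542, 224, 6]; 242 [539, 224, 7]; 243 [537, 224, 8]; 244 [535, 224, 5]; 245 [532, 224, 9]; 246 [530, 224, 5]; 247 [527, 223, 10]; 248 [525, 223, 9]; 249 [523, 223, 10]; 250 [520, 224, 5]; 251 [518, 224, 6]; 252 [516, 223, 9]; 253 [513, 222, 13]; 254 [511, 222, 12]; 255 [509, 223, 8]; 256 [506, 223, 10]; 257 [504, 223, 5]; 258 [502, 223, 6]; 259 [499, 223, 5]; 260 [497, 222, 9]; 261 [494, 218, 38]; 262 [492, 219, 27]; 263 [490, 224, -1]; 264 [487, 223, 4]; 265 [485, 223, 1]; 266 [483, 223, 3]; 267 [480, 223, 3]; 268 [478, 223, 3]; 269 [475, 224, -6];
```

```bash
cat >> h.py <<'E'
from scipy.spatial.transform import Rotation as Ro
from scipy.linalg import logm
def Rtool(jaw_deg,tilt=0):
    "tool down; tool y in world at angle jaw_deg; tilt: deg about tool y"
    a=np.radians(jaw_deg);y=np.array([np.cos(a),np.sin(a),0]);z=np.array([0,0,-1.]);x=np.cross(y,z)
    return Ro.from_matrix(np.c_[x,y,z])*Ro.from_rotvec([0,np.radians(tilt),0])
def plan(pos,R,n,start=None):
    o=ctrl.get_obs() if start is None else start
    T=np.eye(4);T[:3,:3]=Ro.from_rotvec(o["ee_rot"]).as_matrix();T[:3,3]=o["eef_pos"]
    G=np.eye(4);G[:3,:3]=R.as_matrix();G[:3,3]=pos
    D=np.linalg.inv(T)@G
    print("total shift tool",np.round(D[:3,3],4),"turn",np.round(np.degrees(Ro.from_matrix(D[:3,:3]).as_rotvec()),2))
    # equal rows
    L=np.real(logm(D))/n
    from scipy.linalg import expm
    E=expm(L);print(n,"equal rows:",np.round(E[:3,3],4).tolist(),np.round(np.degrees(Ro.from_matrix(E[:3,:3]).as_rotvec()),2).tolist())
    return E
E
python3 - <<'E'
from h import *
print(ray("top",224,285,.03),ray("top",240,345,.02))
E=plan([.5175,.258,.16],Rtool(4.7),26)
E
python3 -m crank '[[0,0,0,0,0,0,0]]'
```

```text
[0.43867148 0.23125814 0.03      ] [0.30041582 0.19131437 0.02      ]
total shift tool [ 0.5667 -0.7648  0.0848] turn [-7.00e-02 -5.00e-02 -7.97e+01]
26 equal rows: [0.0384, -0.0104, 0.0032] [-0.0, -0.0, -3.07]
t: 0.2
eef_pos: [0.1681, -0.6276, 0.244]
ee_rot: [-3.114, -0.41, 0.0]
contact_force: [-0.9, 0.8, 0.1]
finger_gap: 0.0867
```

```bash

python3 -m crank '[[0.0385,-0.0104,0,0,0,-3.07,0],[0.0385,-0.0104,0,0,0,-3.07,0],[0.0385,-0.0104,0,0,0,-3.07,0],[0.0385,-0.0104,0,0,0,-3.07,0],[0.0385,-0.0104,0,0,0,-3.07,0]]'
python3 -m crank '[[0.0385,-0.0104,0,0,0,-3.07,0],[0.0385,-0.0104,0,0,0,-3.07,0],[0.0385,-0.0104,0,0,0,-3.07,0],[0.0385,-0.0104,0,0,0,-3.07,0],[0.0385,-0.0104,0,0,0,-3.07,0]]'
python3 -m crank '[[0.0385,-0.0104,0,0,0,-3.07,0],[0.0385,-0.0104,0,0,0,-3.07,0],[0.0385,-0.0104,0,0,0,-3.07,0],[0.0385,-0.0104,0,0,0,-3.07,0],[0.0385,-0.0104,0,0,0,-3.07,0]]'
python3 - <<'E'
from h import *
plan([.5175,.258,.14],Rtool(4.7),11)
print(np.round(ctrl.get_obs()["joints"],2))
E
```

```text
t: 0.7
eef_pos: [0.3297, -0.5091, 0.2443]
ee_rot: [-3.031, -0.826, 0.0]
contact_force: [0.4, 0.4, -0.7]
finger_gap: 0.0872
t: 1.2
eef_pos: [0.4528, -0.353, 0.2444]
ee_rot: [-2.894, -1.223, 0.0]
contact_force: [-0.5, -0.7, 0.6]
finger_gap: 0.0865
t: 1.7
eef_pos: [0.5302, -0.1699, 0.2445]
ee_rot: [-2.704, -1.598, -0.0]
contact_force: [0.3, 0.4, -0.1]
finger_gap: 0.087
total shift tool [ 0.3687 -0.2175  0.1045] turn [ -0.    -0.   -33.53]
11 equal rows: [0.0381, -0.0104, 0.0095] [-0.0, -0.0, -3.05]
[ 0.6   0.17 -0.41  1.68  0.07  1.31 -0.33]
```

```bash

python3 -m crank '[[0.0385,-0.0104,0,0,0,-3.05,0],[0.0385,-0.0104,0,0,0,-3.05,0],[0.0385,-0.0104,0,0,0,-3.05,0],[0.0385,-0.0104,0,0,0,-3.05,0],[0.0385,-0.0104,0.01,0,0,-3.05,0]]'
python3 -m crank '[[0.0385,-0.0104,0.01,0,0,-3.05,0],[0.0385,-0.0104,0.01,0,0,-3.05,0],[0.0385,-0.0104,0.01,0,0,-3.05,0],[0.0385,-0.0104,0.02,0,0,-3.05,0],[0.0385,-0.0104,0.02,0,0,-3.05,0]]'
python3 -m crank '[[0.03,-0.0104,0.01,0,0,-3.05,0],[0,0,0,0,0,0,0]]'
python3 - <<'E'
from h import *
plan([.5175,.258,.10],Rtool(4.7),1)
print(np.round(ctrl.get_obs()["joints"],2))
p,d=ctrl.read_camera("top"); cv2.imwrite("pics/t1.png",p[150:330,60:330].repeat(2,0).repeat(2,1))
p,d=ctrl.read_camera("side"); cv2.imwrite("pics/s1.png",p)
E
```

```text
t: 2.2
eef_pos: [0.5573, 0.0272, 0.2356]
ee_rot: [2.468, 1.942, 0.003]
contact_force: [1.2, -0.5, -0.4]
finger_gap: 0.0867
t: 2.7
eef_pos: [0.5305, 0.2241, 0.1641]
ee_rot: [2.189, 2.253, 0.001]
contact_force: [0.9, -0.1, -0.4]
finger_gap: 0.0871
t: 2.9
eef_pos: [0.5159, 0.2573, 0.1531]
ee_rot: [-2.118, -2.316, 0.002]
contact_force: [-0.4, -0.7, -1.2]
finger_gap: 0.0873
total shift tool [0.0004 0.0019 0.0531] turn [-0.19 -0.11  0.42]
1 equal rows: [0.0004, 0.0019, 0.0531] [-0.19, -0.11, 0.42]
[ 0.07  0.34 -0.73  1.73  0.24  1.17 -0.64]
```

View pics/t1.png

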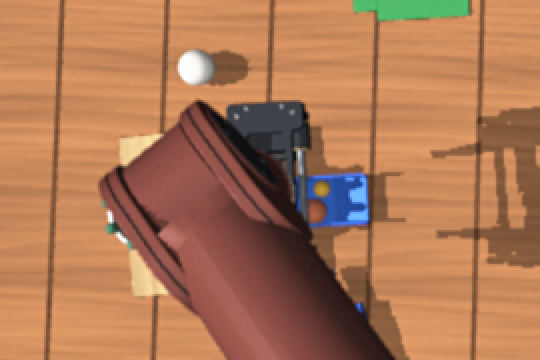

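View pics/s1.png

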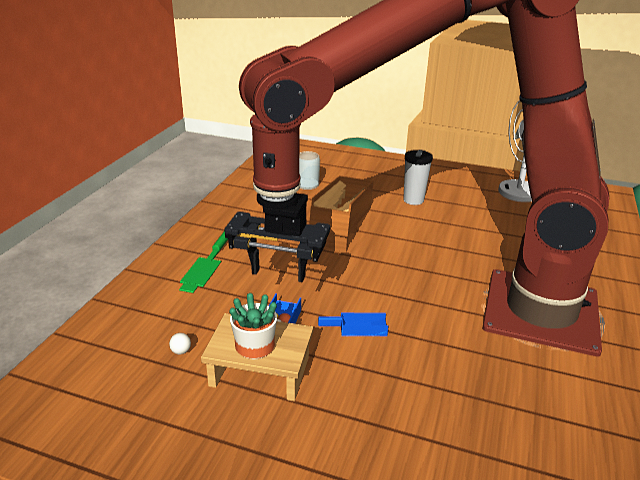

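The gripper sits above the bowl with its fingers straddling it, and nothing touches the pot. I'll descend.

```bash

python3 -m crank '[[0,0.002,0.03,-0.2,-0.1,0.4,0],[0,0,0.03,0,0,0,0],[0,0,0.025,0,0,0,0],[0,0,0.02,0,0,0,0],[0,0,0,0,0,0,0]]'
python3 - <<'E'
from h import *
plan([.5175,.258,.025],Rtool(4.7),1)
p,d=ctrl.read_camera("side"); cv2.imwrite("pics/s2.png",p[200:400,150:420].repeat(2,0).repeat(2,1))
E
```

```text
t: 3.5
eef_pos: [0.5211, 0.2499, 0.0473]
ee_rot: [2.14, 2.296, -0.004]
contact_force: [-0.6, -0.0, 0.1]
finger_gap: 0.0869
total shift tool [ 0.0085 -0.003   0.0223] turn [-0.01  0.22 -0.66]
1 equal rows: [0.0085, -0.003, 0.0223] [-0.01, 0.22, -0.66]
```

View pics/s2.png

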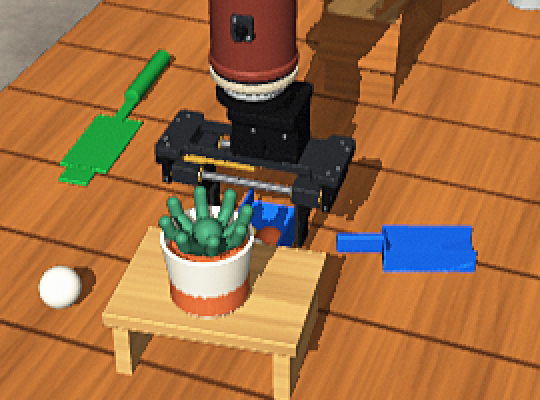

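```bash

python3 -m crank '[[0.0085,-0.003,0.008,0,0.2,-0.6,0],[0,0,0.010,0,0,0,0],[0,0,0,0,0,0,0]]'
python3 - <<'E'
from h import *
plan([.5175,.258,.025],Rtool(4.7),1)
E
```

```text
t: 3.85
eef_pos: [0.5176, 0.2607, 0.0308]
ee_rot: [2.125, 2.312, 0.004]
contact_force: [0.7, -0.2, 0.0]
finger_gap: 0.0872
total shift tool [-0.0026 -0.0003  0.0058] turn [ 0.15 -0.08  0.13]
1 equal rows: [-0.0026, -0.0003, 0.0058] [0.15, -0.08, 0.13]
```

```bash

python3 -m crank '[[-0.002,0,0.005,0,0,0,0],[0,0,0,0,0,0,60],[0,0,0,0,0,0,75],[0,0,0,0,0,0,95],[0,0,0,0,0,0,95]]' 15
python3 -m crank '[[0,0,0,0,0,0,120],[0,0,0,0,0,0,120]]' 15
```

```text
t: 4.35
eef_pos: [0.5185, 0.2588, 0.0268]
ee_rot: [2.126, 2.311, 0.006]
contact_force: [0.4, -0.4, -0.2]
finger_gap: 0.0629
t: 4.55
eef_pos: [0.5184, 0.2588, 0.0268]
ee_rot: [2.126, 2.312, 0.006]
contact_force: [-1.7, 0.2, 1.9]
finger_gap: 0.0579
```

```bash

python3 -m crank '[[0,0,0,0,0,0,130],[0,0,-0.001,0,0,0,130],[0,0,-0.002,0,0,0,130],[0,0,-0.001,0,0,0,130],[-0.002,0,0,0,0,0,130]]' 25
python3 -m crank '[[-0.004,0,0,0,0,0,130],[-0.007,0,0,0,0,0,130],[-0.010,0,0,0,0,0,130],[-0.012,0,0,0,0,0,130],[-0.014,0,0,0,0,0,130]]'
python3 -m crank '[[-0.015,0,0,0,0,0,130],[-0.015,0,0,0,0,0,130],[-0.015,0,0,0,0,0,130],[-0.014,0,0,0,0,0,130],[-0.012,0,0,0,0,0,130]]'
python3 -m crank '[[-0.010,0,0,0,0,0,130],[-0.007,0,0,0,0,0,130],[-0.004,0,0,0,0,0,130],[-0.002,0,0,0,0,0,130],[0,0,0,0,0,0,130]]'
python3 - <<'E'
from h import *
plan([.529,.118,.027],Rtool(4.7),1)
p,d=ctrl.read_camera("side"); cv2.imwrite("pics/s3.png",p[150:400,150:450].repeat(2,0).repeat(2,1))
p,d=ctrl.read_camera("top"); cv2.imwrite("pics/t3.png",p[150:330,60:360].repeat(2,0).repeat(2,1))
E
```

```text
t: 5.05
eef_pos: [0.5185, 0.257, 0.0307]
ee_rot: [2.125, 2.312, 0.006]
contact_force: [-0.2, 1.0, -1.7]
finger_gap: 0.0578
t: 5.55
eef_pos: [0.5225, 0.2086, 0.0304]
ee_rot: [2.126, 2.311, 0.006]
contact_force: [0.7, 0.7, -1.5]
finger_gap: 0.0576
t: 6.05
eef_pos: [0.5285, 0.1376, 0.0304]
ee_rot: [2.126, 2.311, 0.006]
contact_force: [0.2, 0.3, -1.5]
finger_gap: 0.0577
t: 6.55
eef_pos: [0.5303, 0.1164, 0.0303]
ee_rot: [2.126, 2.312, 0.006]
contact_force: [0.3, -0.3, -1.1]
finger_gap: 0.0577
total shift tool [ 0.0017 -0.0011  0.0033] turn [ 0.2  -0.11  0.11]
1 equal rows: [0.0017, -0.0011, 0.0033] [0.2, -0.11, 0.11]
```

View pics/s3.png

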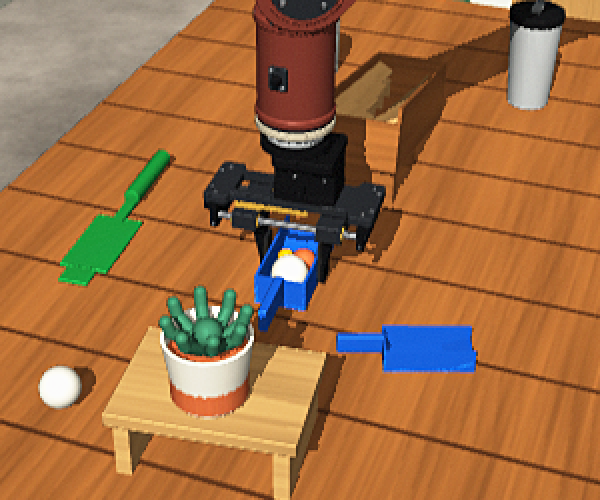

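View pics/t3.png

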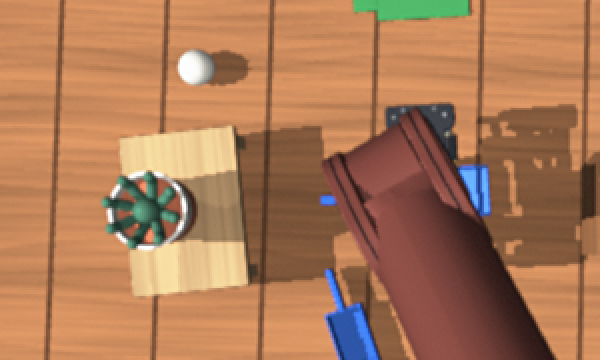

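```bash

python3 -m crank '[[0,0,0.002,0,0,0,130],[0,0,0.0015,0,0,0,130],[0,0,0,0,0,0,130],[0,0,0,0,0,0,70],[0,0,0,0,0,0,40]]' 15
python3 -m crank '[[0,0,0,0,0,0,0],[0,0,0,0,0,0,0],[0,0,0,0,0,0,0],[0,0,-0.02,0,0,0,0],[0,0,-0.03,0,0,0,0]]'
python3 -m crank '[[0,0,-0.04,0,0,0,0],[0,0,-0.04,0,0,0,0],[0.05,0,0,0,0,0,0],[0.04,0,0,0,0,0,0],[0.03,0,0,0,0,0,0]]'
python3 -m crank '[[0,0,0,0,0,0,0]]'
python3 - <<'E'
from h import *
print(np.round(ctrl.get_obs()["joints"],2))
p,d=ctrl.read_camera("side"); cv2.imwrite("pics/s4.png",p[150:400,150:450].repeat(2,0).repeat(2,1))
p,d=ctrl.read_camera("top"); cv2.imwrite("pics/t4.png",p);cv2.imwrite("pics/t4a.png",cv2.resize(p[200:310,190:340],None,fx=5,fy=5,interpolation=cv2.INTER_CUBIC))
E
```

```text
t: 7.15
eef_pos: [0.5304, 0.1163, 0.0268]
ee_rot: [2.126, 2.312, 0.006]
contact_force: [-0.0, -0.1, 0.2]
finger_gap: 0.0654
t: 7.65
eef_pos: [0.5288, 0.1158, 0.0759]
ee_rot: [-2.125, -2.312, -0.002]
contact_force: [0.2, -0.3, 0.6]
finger_gap: 0.0864
t: 8.15
eef_pos: [0.5193, 0.2382, 0.1577]
ee_rot: [2.124, 2.313, 0.008]
contact_force: [0.7, 0.3, -0.3]
finger_gap: 0.0869
t: 8.25
eef_pos: [0.5182, 0.2408, 0.1575]
ee_rot: [-2.119, -2.319, -0.009]
contact_force: [-0.3, 0.6, -0.0]
finger_gap: 0.0868
[ 0.13  0.33 -0.76  1.74  0.24  1.16 -0.61]
```

View pics/s4.png

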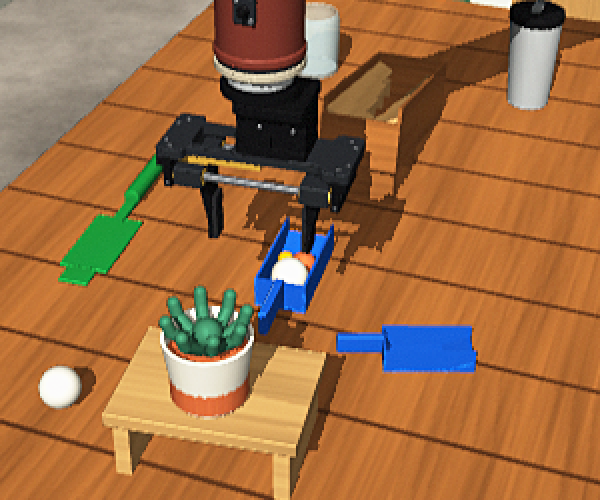

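View pics/t4a.png

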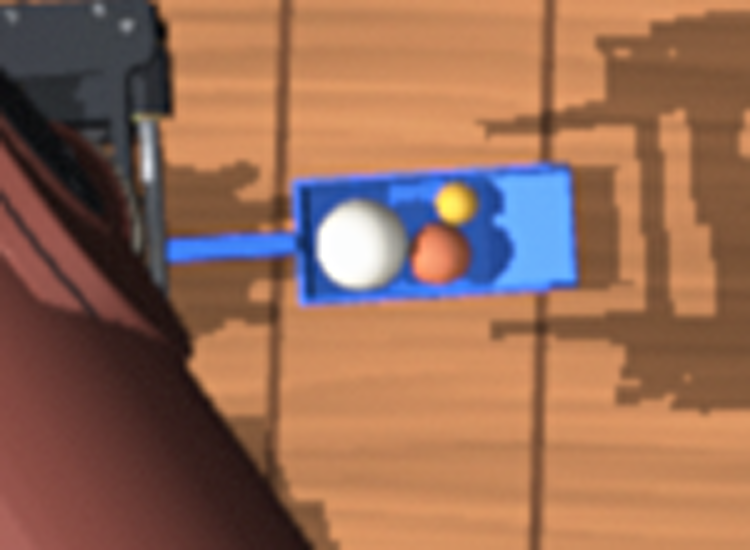

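```bash
python3 - <<'E'
from h import *
A=(190,200)
f=lambda u,v,z: ray("top",(u+.5)/5-.5+A[0],(v+.5)/5-.5+A[1],z)
for nm,u,v,z in [("rt",293,180,.036),("ft",571,163,.036),("fb",577,286,.036),("rb",301,306,.036),("h1",292,244,.042),("h2",175,250,.042)]:
    print(nm,np.round(f(u,v,z),4))
E
```

```text
rt [0.5542 0.178  0.036 ]
ft [0.5652 0.0496 0.036 ]
fb [0.5084 0.0454 0.036 ]
rb [0.4961 0.1725 0.036 ]
h1 [0.5245 0.1768 0.042 ]
h2 [0.5204 0.2305 0.042 ]
```

```bash
python3 - <<'E'
from h import *
plan([.5231,.2097,.031],Rtool(4.7),1)
E
python3 -m crank '[[-0.031,0.002,0.03,0,0,0,80],[0,0,0.03,0,0,0,110],[0,0,0.02,0,0,0,110],[0,0,0,0,0,0,110],[0,0,0,0,0,0,110]]'
python3 - <<'E'
from h import *
plan([.5231,.2097,.031],Rtool(4.7),1)
p,d=ctrl.read_camera("side"); cv2.imwrite("pics/s5.png",p[150:400,150:450].repeat(2,0).repeat(2,1))
E
```

```text
total shift tool [-0.0267  0.0009  0.1258] turn [ 0.18 -0.1   0.19]
1 equal rows: [-0.0267, 0.0009, 0.1258] [0.18, -0.1, 0.19]
t: 8.85
eef_pos: [0.525, 0.2041, 0.0773]
ee_rot: [2.127, 2.31, 0.005]
contact_force: [0.5, -0.5, 0.5]
finger_gap: 0.0551
total shift tool [ 0.0057 -0.0015  0.0463] turn [ 0.18 -0.09  0.03]
1 equal rows: [0.0057, -0.0015, 0.0463] [0.18, -0.09, 0.03]
```

View pics/s5.png

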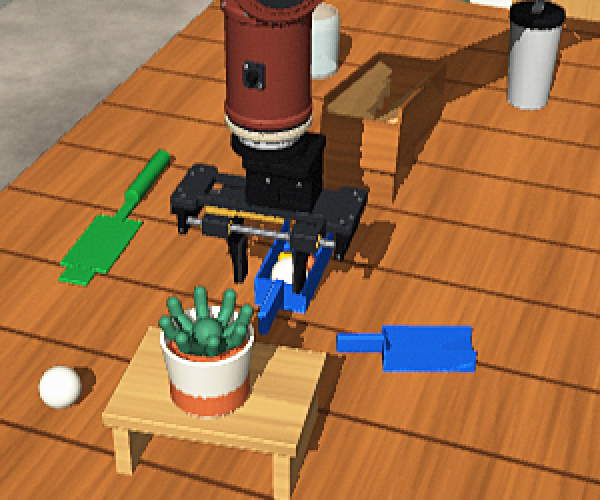

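```bash

python3 -m crank '[[0.006,-0.0015,0.01,0.2,0,0,110],[0,0,0.02,0,0,0,110],[0,0,0.010,0,0,0,110],[0,0,0.006,0,0,0,110],[0,0,0,0,0,0,150]]' 10
python3 -m crank '[[0,0,0,0,0,0,185],[0,0,0,0,0,0,205],[0,0,0,0,0,0,215],[0,0,0,0,0,0,225],[0,0,0,0,0,0,235]]' 10
python3 -m crank '[[0,0,0,0,0,0,255],[0,0,0,0,0,0,255],[0,0,0,0,0,0,255]]' 55
python3 - <<'E'
from h import *
plan([.5231,.2097,.031],Rtool(4.7),1)
p,d=ctrl.read_camera("side"); cv2.imwrite("pics/s6.png",p[150:400,150:450].repeat(2,0).repeat(2,1))
E
```

```text
t: 9.4
eef_pos: [0.5223, 0.2109, 0.0304]
ee_rot: [-2.125, -2.311, -0.001]
contact_force: [0.2, 0.6, -0.3]
finger_gap: 0.0465
t: 9.9
eef_pos: [0.5228, 0.2109, 0.0312]
ee_rot: [-2.126, -2.311, -0.002]
contact_force: [-1.3, 0.1, 0.4]
finger_gap: 0.0113
t: 10.2
eef_pos: [0.5227, 0.2109, 0.0311]
ee_rot: [-2.126, -2.312, -0.002]
contact_force: [-0.5, -0.0, 2.3]
finger_gap: 0.0092
total shift tool [-0.0013  0.0002  0.0001] turn [ 0.01 -0.1   0.1 ]
1 equal rows: [-0.0013, 0.0002, 0.0001] [0.01, -0.1, 0.1]
```

View pics/s6.png

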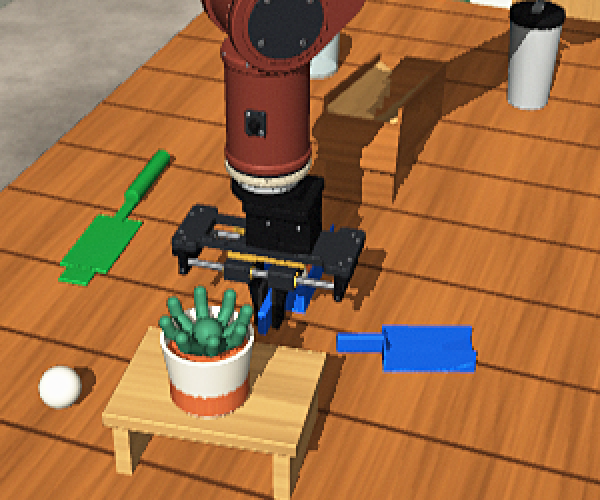

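```bash

python3 -m crank '[[0,0,-0.002,0,0,0,255],[0,0,-0.004,0,-0.5,0,255],[0,0,-0.008,0,-0.5,0,255],[0,0,-0.012,0,-0.5,0,255],[0,0,-0.015,0,-0.5,0,255]]' 60
python3 -m crank '[[0,0,-0.015,0,-0.5,0,255],[0,0,-0.01,0,-0.5,0,255],[0,0,-0.005,0,0,0,255],[0,0,0,0,0,0,255]]'
python3 - <<'E'
from h import *
print(Ro.from_rotvec(ctrl.get_obs()["ee_rot"]).as_matrix().round(3))
p,d=ctrl.read_camera("side"); cv2.imwrite("pics/s7.png",p[150:400,150:450].repeat(2,0).repeat(2,1))
p,d=ctrl.read_camera("top"); cv2.imwrite("pics/t7.png",p[150:350,100:400].repeat(2,0).repeat(2,1))
E
```

```text
t: 10.75
eef_pos: [0.5224, 0.2117, 0.0729]
ee_rot: [2.109, 2.295, -0.036]
contact_force: [0.4, 0.7, -2.1]
finger_gap: 0.0093
t: 11.15
eef_pos: [0.5229, 0.213, 0.1027]
ee_rot: [2.1, 2.284, -0.052]
contact_force: [0.4, -0.2, -2.0]
finger_gap: 0.0094
[[-0.084  0.996  0.005]
 [ 0.995  0.084 -0.05 ]
 [-0.05   0.001 -0.999]]
```

View pics/s7.png

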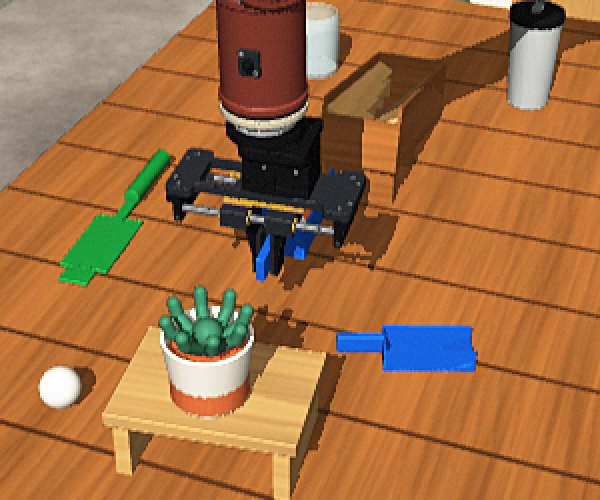

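View pics/t7.png

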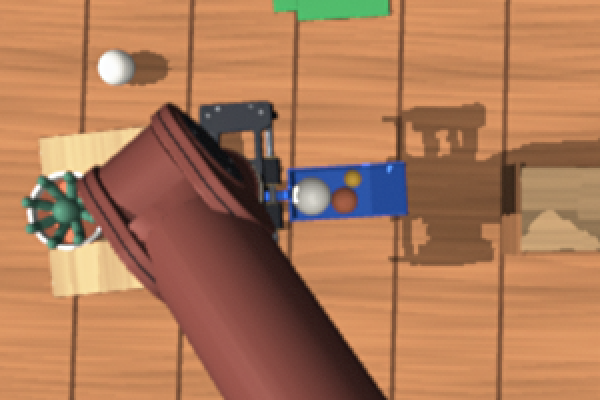

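```bash
cat >> h.py <<'E'
def lip():
    o=ctrl.get_obs();R=Ro.from_rotvec(o["ee_rot"]);M=R.as_matrix()
    print("lip",np.round(o["eef_pos"]+R.apply([-.164,0,.013]),4),"tilt",round(np.degrees(np.arctan2(M[2,0],-M[2,2])),2),"jaw",round(np.degrees(np.arctan2(M[1,1],M[0,1])),2),"roll",round(np.degrees(M[2,1]),2),"tcp",np.round(o["eef_pos"],4),"j",np.round(o["joints"],2))
E
python3 - <<'E'
from h import *
lip()
plan([.5229,.213,.18],Rtool(2.1,-3),5)
E
```

```text
lip [0.5361 0.0485 0.0969] tilt -2.91 jaw 4.79 roll -0.03 tcp [0.5224 0.2124 0.1016] j [ 0.1   0.38 -0.71  1.8   0.33  1.1  -0.65]
total shift tool [-0.0034  0.0006 -0.0784] turn [ 0.11 -0.09  2.68]
5 equal rows: [-0.0007, 0.0001, -0.0157] [0.02, -0.02, 0.54]
```

```bash

python3 -m crank '[[0,0,-0.008,0,0,0.5,255],[0,0,-0.016,0,0,0.55,255],[0,0,-0.02,0,0,0.55,255],[0,0,-0.02,0,0,0.55,255],[0,0,-0.014,0,0,0.5,255]]' 60
python3 - <<'E'
from h import *
lip()
plan([.5103,.066,.18],Rtool(2.1,-3),10)
E
```

```text
t: 11.75
eef_pos: [0.5226, 0.2172, 0.1823]
ee_rot: [2.153, 2.234, -0.049]
contact_force: [1.1, -0.3, -0.7]
finger_gap: 0.0092
lip [0.5287 0.0529 0.1775] tilt -2.85 jaw 2.12 roll 0.24 tcp [0.5226 0.2172 0.1823] j [ 0.12  0.3  -0.73  1.71  0.26  1.24 -0.65]
total shift tool [-0.1503 -0.0179  0.0097] turn [ 0.24 -0.15  0.  ]
10 equal rows: [-0.015, -0.0018, 0.001] [0.02, -0.01, 0.0]
```

```bash

python3 -m crank '[[-0.003,0,0,0,0,0,255],[-0.007,-0.001,0.0005,0,0,0,255],[-0.011,-0.0015,0.0005,0,0,0,255],[-0.014,-0.002,0.0005,0,0,0,255],[-0.016,-0.002,0.001,0,0,0,255]]'
python3 -m crank '[[-0.017,-0.002,0.001,0,0,0,255],[-0.017,-0.002,0.001,0,0,0,255],[-0.016,-0.002,0.001,0,0,0,255],[-0.014,-0.002,0.001,0,0,0,255],[-0.012,-0.0015,0.0005,0,0,0,255]]'
python3 -m crank '[[-0.009,-0.001,0.0005,0,0,0,255],[-0.007,-0.001,0.0005,0,0,0,255],[-0.005,0,0,0,0,0,255],[-0.002,0,0,0,0,0,255],[0,0,0,0,0,0,255]]'
python3 - <<'E'
from h import *
lip()
p,d=ctrl.read_camera("side"); cv2.imwrite("pics/s8.png",p[100:350,200:500].repeat(2,0).repeat(2,1))
p,d=ctrl.read_camera("top"); cv2.imwrite("pics/t8f.png",p);cv2.imwrite("pics/t8.png",p[180:330,260:500].repeat(3,0).repeat(3,1))
E
```

```text
t: 12.25
eef_pos: [0.5171, 0.1637, 0.1792]
ee_rot: [2.153, 2.235, -0.054]
contact_force: [-0.4, -0.9, -1.8]
finger_gap: 0.0095
t: 12.75
eef_pos: [0.5104, 0.0866, 0.1786]
ee_rot: [2.155, 2.233, -0.054]
contact_force: [-0.2, -0.2, -2.2]
finger_gap: 0.0097
t: 13.25
eef_pos: [0.5099, 0.0659, 0.1794]
ee_rot: [2.153, 2.235, -0.052]
contact_force: [-0.0, 0.6, -1.6]
finger_gap: 0.0095
lip [ 0.5161 -0.0984  0.1747] tilt -2.89 jaw 2.16 roll 0.14 tcp [0.5099 0.0659 0.1794] j [ 0.36  0.16 -0.66  1.85  0.16  1.18 -0.32]
```

View pics/s8.png

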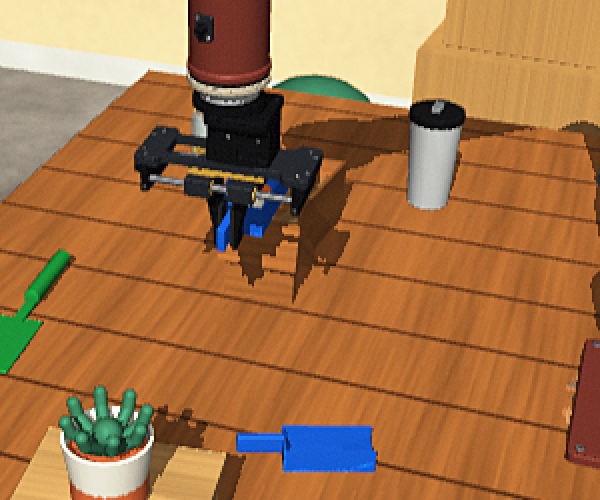

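View pics/t8.png

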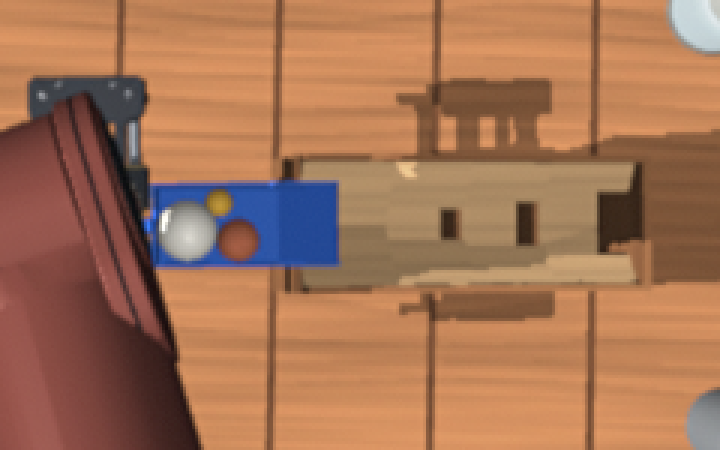

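```bash

python3 - <<'E'
from h import *
print(ray("top",372.3,254.5,.1747),ray("top",372.3,254.5,.192))
E
python3 -m crank '[[0,0,-0.0028,0,1,0,255],[-0.0006,0,-0.0057,0,2,0,255],[-0.0006,0,-0.0057,0,2,0,255],[-0.0006,0,-0.0057,0,2,0,255],[-0.0006,0,-0.0057,0,2,0,255]]' 60
python3 -m crank '[[-0.0006,0,-0.0057,0,2,0,255],[-0.0006,0,-0.0057,0,2,0,255],[-0.0006,0,-0.0057,0,2,0,255],[-0.0006,0,-0.0057,0,2,0,255],[-0.0003,0,-0.0028,0,1,0,255]]' 60
python3 -m crank '[[0,0,0,0,0,0,255]]' 60
python3 - <<'E'
from h import *
lip()
p,d=ctrl.read_camera("side"); cv2.imwrite("pics/s9.png",p[100:350,200:500].repeat(2,0).repeat(2,1))
p,d=ctrl.read_camera("top"); cv2.imwrite("pics/t9.png",p[180:330,260:500].repeat(3,0).repeat(3,1))
E
```

```text
[ 0.51541006 -0.09735427  0.1747    ] [ 0.51514184 -0.09580844  0.192     ]
t: 13.85
eef_pos: [0.5101, 0.0634, 0.2055]
ee_rot: [-2.124, -2.207, -0.119]
contact_force: [-0.4, 0.2, -2.1]
finger_gap: 0.0097
t: 14.35
eef_pos: [0.5105, 0.0556, 0.2302]
ee_rot: [-2.04, -2.117, -0.276]
contact_force: [-0.1, -0.7, -2.0]
finger_gap: 0.0098
t: 14.45
eef_pos: [0.5104, 0.0555, 0.2299]
ee_rot: [-2.041, -2.117, -0.274]
contact_force: [0.5, -1.5, -0.7]
finger_gap: 0.0095
lip [ 0.5162 -0.0993  0.1746] tilt 15.12 jaw 2.08 roll 0.16 tcp [0.5104 0.0555 0.2299] j [ 0.56  0.12 -0.62  1.8  -0.21  1.24  0.05]
```

View pics/s9.png

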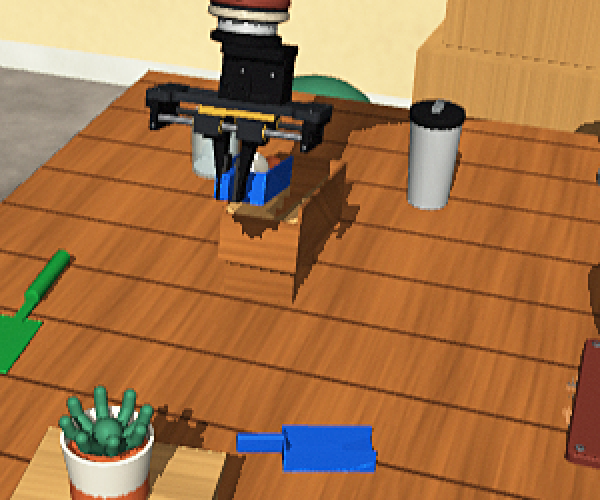

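View pics/t9.png

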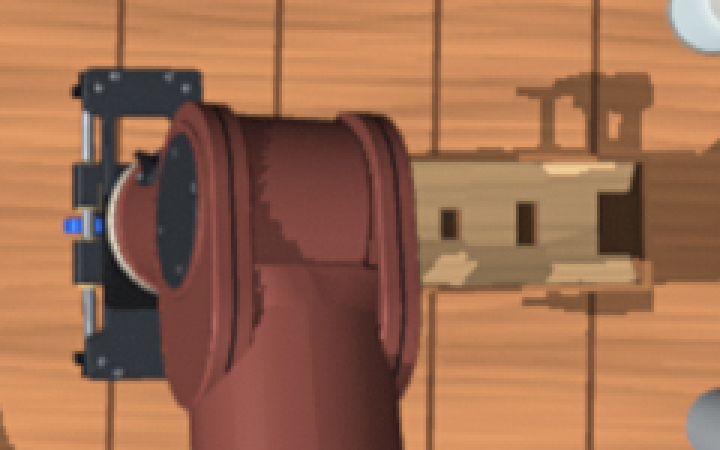

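```bash

python3 -m crank '[[-0.001,0,0.004,0,0,0,255],[-0.002,0,0.008,0,0,0,255],[-0.0025,0,0.0095,0,0,0,255],[-0.0025,0,0.0095,0,0,0,255],[-0.002,0,0.0065,0,0,0,255]]' 60
python3 -m crank '[[-0.001,0,0.003,0,0,0,255],[0,0,0,0,0,0,255]]' 60
python3 - <<'E'
from h import *
lip()
p,d=ctrl.read_camera("side"); cv2.imwrite("pics/s10.png",p[130:280,280:400].repeat(4,0).repeat(4,1))
E
```

```text
t: 15.05
eef_pos: [0.5096, 0.0564, 0.1894]
ee_rot: [-2.039, -2.118, -0.272]
contact_force: [0.1, -0.3, -0.5]
finger_gap: 0.0098
t: 15.25
eef_pos: [0.51, 0.0561, 0.1872]
ee_rot: [-2.04, -2.118, -0.272]
contact_force: [0.3, -0.8, -1.4]
finger_gap: 0.0092
lip [ 0.5159 -0.0987  0.1318] tilt 15.12 jaw 2.15 roll 0.08 tcp [0.51   0.0561 0.1872] j [ 0.55  0.16 -0.62  1.86 -0.19  1.16  0.05]
```

View pics/s10.png

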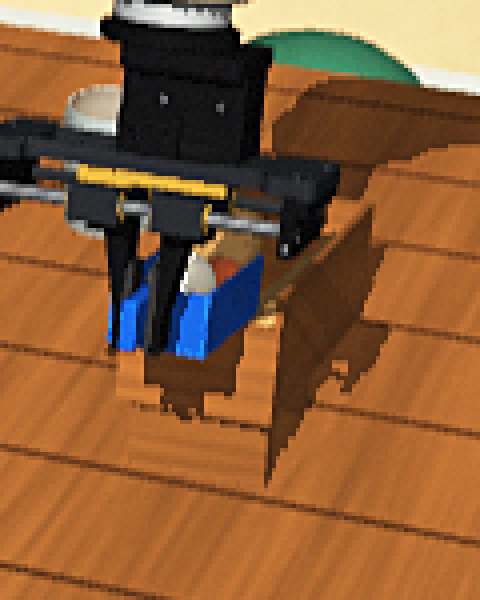

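```bash

python3 -m crank '[[-0.0005,0,-0.0021,0,1,0,255],[-0.0005,0,-0.0021,0,1,0,255],[-0.0005,0,-0.0021,0,1,0,255],[-0.0005,0,-0.0021,0,1,0,255],[-0.0005,0,-0.0021,0,1,0,255]]' 60
python3 -m crank '[[-0.0001,0,-0.0014,0,0.5,0,255],[0,0,0,0,0,0,255],[-0.0001,0,-0.0014,0,0.5,0,255],[0,0,0,0,0,0,255],[0,0,0,0,0,0,255]]' 60
python3 - <<'E'
from h import *
lip()
p,d=ctrl.read_camera("side"); a=p[130:280,280:400].repeat(4,0).repeat(4,1)
cv2.imwrite("pics/s11.png",a)
p,d=ctrl.read_camera("top"); cv2.imwrite("pics/t11.png",p[180:330,260:500].repeat(3,0).repeat(3,1))
E
```

```text
t: 15.8
eef_pos: [0.5105, 0.0503, 0.1973]
ee_rot: [-1.99, -2.066, -0.357]
contact_force: [0.4, -0.5, -1.3]
finger_gap: 0.0096
t: 16.3
eef_pos: [0.5104, 0.0496, 0.1996]
ee_rot: [-1.98, -2.057, -0.371]
contact_force: [-0.1, -0.2, -2.1]
finger_gap: 0.0093
lip [ 0.5162 -0.0986  0.1284] tilt 21.1 jaw 2.16 roll 0.13 tcp [0.5104 0.0496 0.1996] j [ 0.61  0.17 -0.6   1.84 -0.29  1.2   0.17]
```

View pics/s11.png

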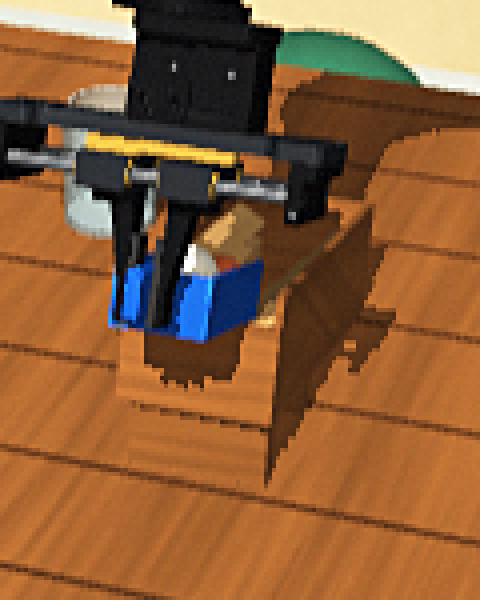

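View pics/t11.png

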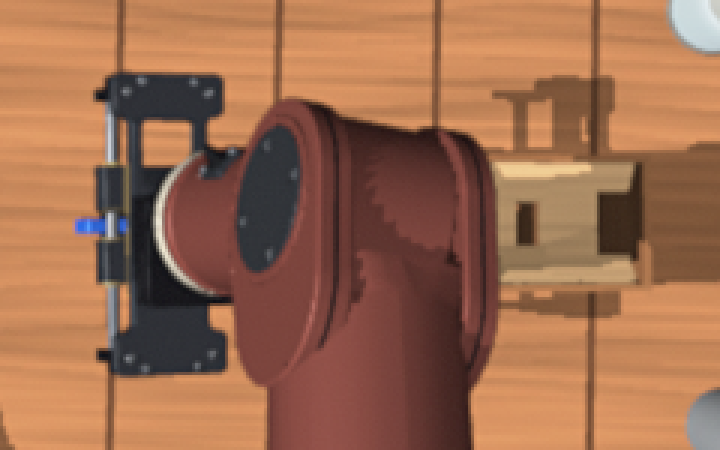

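```bash

python3 -m crank '[[-0.0001,0,-0.0014,0,0.5,0,255],[0,0,0,0,0,0,255],[-0.0001,0,-0.0014,0,0.5,0,255],[0,0,0,0,0,0,255],[-0.0001,0,-0.0014,0,0.5,0,255]]' 60
python3 -c "
from h import *
lip();p,d=ctrl.read_camera('side');cv2.imwrite('pics/s12a.png',p[130:280,280:400].repeat(3,0).repeat(3,1))"
python3 -m crank '[[0,0,0,0,0,0,255],[-0.0001,0,-0.0014,0,0.5,0,255],[0,0,0,0,0,0,255],[-0.0001,0,-0.0014,0,0.5,0,255],[0,0,0,0,0,0,255]]' 60
python3 -c "
from h import *
lip();p,d=ctrl.read_camera('side');a=cv2.imread('pics/s12a.png');cv2.imwrite('pics/s12.png',np.hstack([a,p[130:280,280:400].repeat(3,0).repeat(3,1)]))
p,d=ctrl.read_camera('top'); cv2.imwrite('pics/t12.png',p[180:330,260:500].repeat(3,0).repeat(3,1))"
```

```text
t: 16.9
eef_pos: [0.5104, 0.0479, 0.2034]
ee_rot: [-1.964, -2.041, -0.395]
contact_force: [-0.1, 0.3, -1.8]
finger_gap: 0.0093
lip [ 0.5161 -0.0984  0.1283] tilt 22.62 jaw 2.17 roll 0.13 tcp [0.5104 0.0479 0.2034] j [ 0.63  0.17 -0.6   1.84 -0.32  1.21  0.19]
t: 17.45
eef_pos: [0.5106, 0.0461, 0.2059]
ee_rot: [-1.954, -2.029, -0.411]
contact_force: [-0.5, 0.0, -1.0]
finger_gap: 0.0099
lip [ 0.5162 -0.0988  0.1283] tilt 23.62 jaw 2.13 roll 0.14 tcp [0.5106 0.0461 0.2059] j [ 0.64  0.17 -0.6   1.83 -0.33  1.22  0.21]
```

View pics/s12.png

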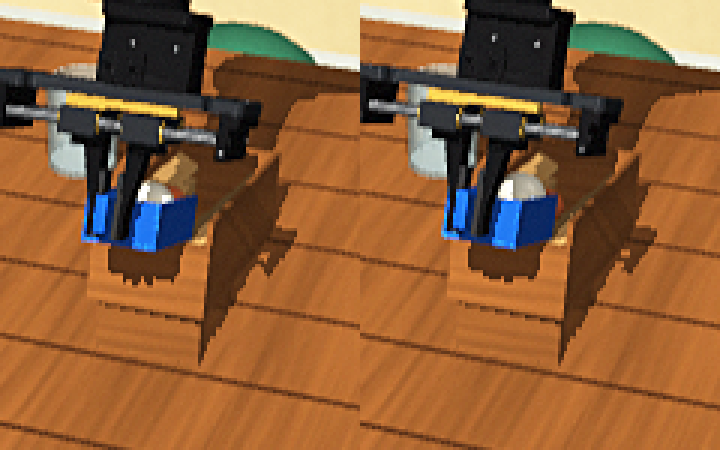

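View pics/t12.png

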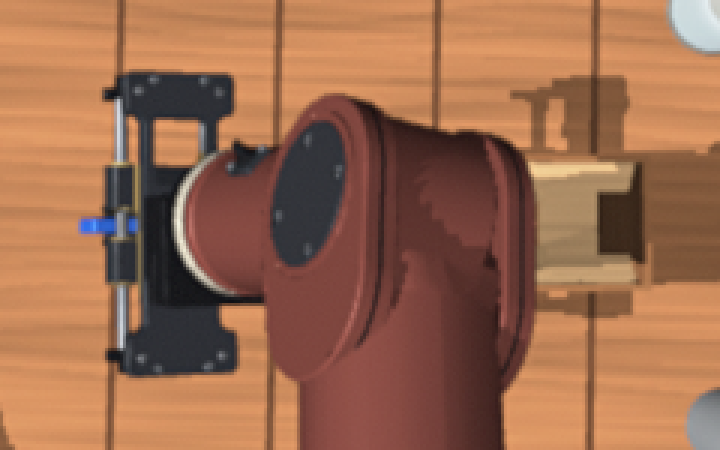

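```bash
cat > w.py <<'E'
import sys
from h import *
lip();p,d=ctrl.read_camera('side');a=p[130:280,280:400].repeat(3,0).repeat(3,1)
q,d=ctrl.read_camera('top');b=q[180:330,320:500].repeat(2,0).repeat(2,1)
c=np.zeros((450,360+360,3),np.uint8);c[:,:360]=a;c[:300,360:]=b
cv2.imwrite(f'pics/{sys.argv[1]}.png',c)
E
python3 -m crank '[[0,0,0,0,0,0,255],[0,0,0,0,0,0,255],[0,0,0,0,0,0,255],[0,0,0,0,0,0,255],[0,0,0,0,0,0,255]]' 60
python3 w.py w1
```

```text
t: 18.05
eef_pos: [0.5105, 0.0464, 0.2059]
ee_rot: [-1.954, -2.03, -0.411]
contact_force: [0.1, -0.5, -1.3]
finger_gap: 0.0097
lip [ 0.5162 -0.0985  0.1283] tilt 23.61 jaw 2.15 roll 0.14 tcp [0.5105 0.0464 0.2059] j [ 0.64  0.17 -0.6   1.83 -0.33  1.22  0.21]
```

View pics/w1.png

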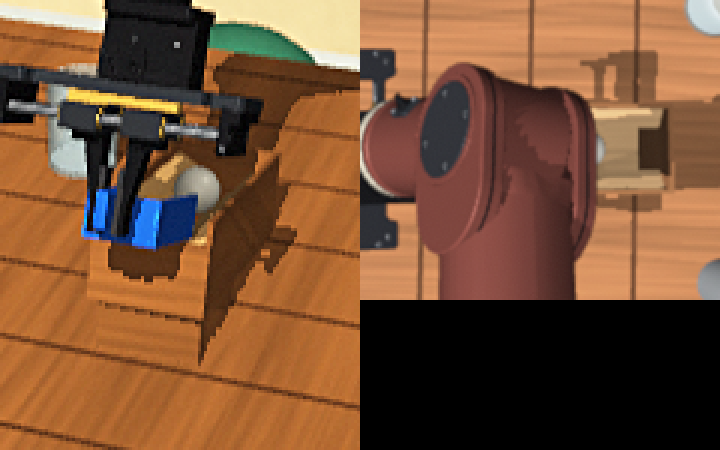

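```bash

python3 -m crank '[[0,0,0,0,0,0,255],[0,0,0,0,0,0,255],[0,0,0,0,0,0,255],[0,0,0,0,0,0,255],[0,0,0,0,0,0,255]]' 60
python3 w.py w2
```

```text
t: 18.65
eef_pos: [0.5106, 0.0464, 0.2059]
ee_rot: [-1.954, -2.03, -0.411]
contact_force: [0.4, 0.1, -0.6]
finger_gap: 0.0095
lip [ 0.5162 -0.0986  0.1283] tilt 23.6 jaw 2.15 roll 0.14 tcp [0.5106 0.0464 0.2059] j [ 0.64  0.17 -0.6   1.83 -0.33  1.22  0.21]
```

View pics/w2.png

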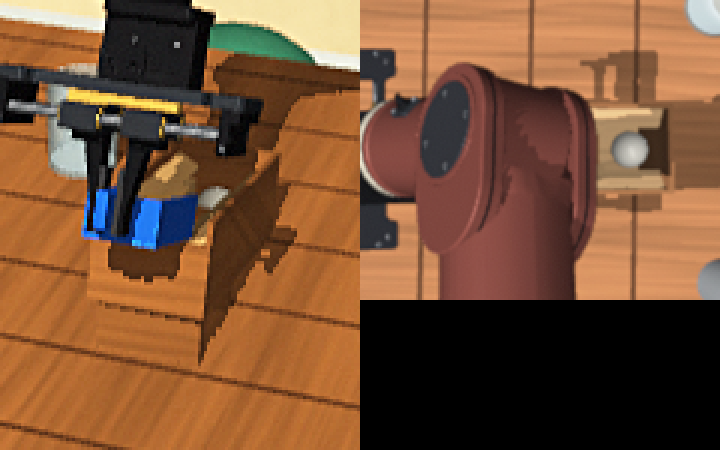

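```bash

python3 -m crank '[[-0.0003,0,-0.0028,0,1,0,255],[-0.0003,0,-0.0028,0,1,0,255],[-0.0003,0,-0.0028,0,1,0,255],[-0.0003,0,-0.0028,0,1,0,255],[-0.0003,0,-0.0028,0,1,0,255]]' 60
python3 -m crank '[[0,0,0,0,0,0,255],[-0.0003,0,-0.0028,0,1,0,255],[-0.0003,0,-0.0028,0,1,0,255],[0,0,0,0,0,0,255],[0,0,0,0,0,0,255]]' 60
python3 w.py w3
```

```text
t: 19.25
eef_pos: [0.5108, 0.0386, 0.218]
ee_rot: [-1.901, -1.975, -0.489]
contact_force: [0.3, -0.9, -1.2]
finger_gap: 0.0097
t: 19.75
eef_pos: [0.5109, 0.0356, 0.2224]
ee_rot: [-1.881, -1.953, -0.517]
contact_force: [-0.4, 0.8, -1.8]
finger_gap: 0.0095
lip [ 0.5161 -0.0988  0.1277] tilt 30.61 jaw 2.13 roll 0.13 tcp [0.5109 0.0356 0.2224] j [ 0.71  0.2  -0.58  1.81 -0.44  1.28  0.32]
```

View pics/w3.png

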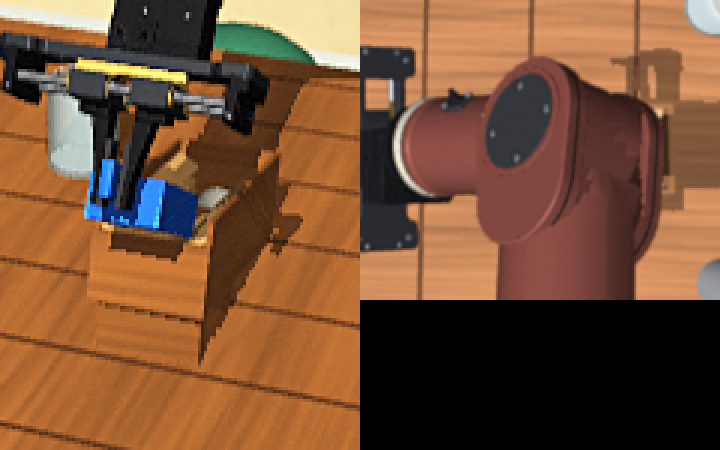

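```bash

python3 -m crank '[[0,0,0,0,0,0,255],[0,0,0,0,0,0,255],[0,0,0,0,0,0,255],[0,0,0,0,0,0,255],[0,0,0,0,0,0,255]]' 60
python3 -m crank '[[0.004,0,-0.007,0,0,0,255],[0.008,0,-0.013,0,0,0,255],[0.008,0,-0.013,0,0,0,255],[0.006,0,-0.01,0,0,0,255],[0,0,0,0,0,0,255]]' 60
python3 -m crank '[[0.0008,0,0.009,0,-3,0,255],[0.0008,0,0.009,0,-3,0,255],[0.0008,0,0.009,0,-3,0,255],[0.0008,0,0.009,0,-3,0,255],[0.0008,0,0.009,0,-3,0,255]]' 60
python3 -m crank '[[0.0008,0,0.009,0,-3,0,255],[0.0008,0,0.009,0,-3,0,255],[0.0008,0,0.009,0,-3,0,255],[0.0008,0,0.009,0,-3,0,255],[0,0,0,0,0,0,255]]' 60
python3 - <<'E'
from h import *
lip()
p,d=ctrl.read_camera("side"); cv2.imwrite("pics/s20.png",p[100:350,200:500].repeat(2,0).repeat(2,1))
p,d=ctrl.read_camera("top"); cv2.imwrite("pics/t20.png",p[180:330,260:500].repeat(3,0).repeat(3,1))
E
```

```text
t: 20.35
eef_pos: [0.5109, 0.0358, 0.2224]
ee_rot: [-1.881, -1.954, -0.517]
contact_force: [0.5, 0.3, -1.0]
finger_gap: 0.0094
t: 20.85
eef_pos: [0.5117, 0.0363, 0.2751]
ee_rot: [-1.882, -1.957, -0.52]
contact_force: [0.4, -0.3, -0.4]
finger_gap: 0.0096
t: 21.35
eef_pos: [0.5099, 0.0587, 0.2332]
ee_rot: [-2.036, -2.115, -0.28]
contact_force: [0.6, -0.0, -0.6]
finger_gap: 0.0097
t: 21.85
eef_pos: [0.5087, 0.0705, 0.198]
ee_rot: [-2.144, -2.234, -0.068]
contact_force: [0.4, 0.4, -0.8]
finger_gap: 0.0098
lip [ 0.5154 -0.0922  0.1747] tilt 3.59 jaw 2.36 roll 0.04 tcp [0.5087 0.0705 0.198 ] j [ 0.45  0.14 -0.67  1.83  0.03  1.19 -0.19]
```

View pics/s20.png

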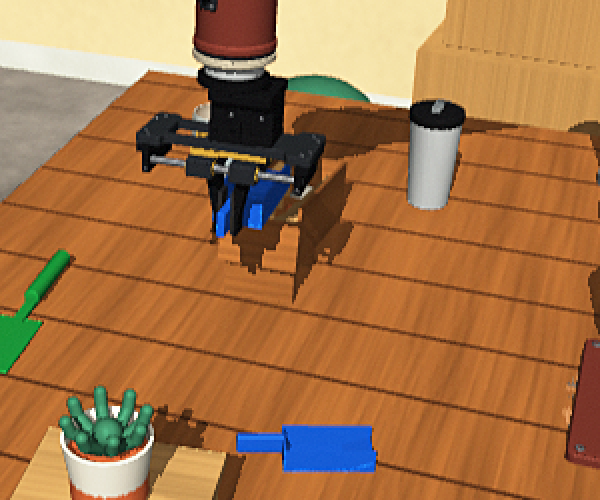

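View pics/t20.png

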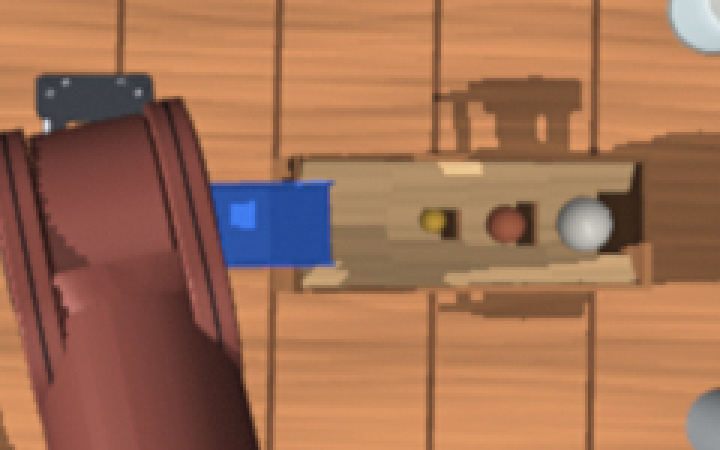

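```bash

python3 -m crank '[[0.015,0,0,0,-1.8,0,255],[0.03,0,0,0,-1.8,0,255],[0.035,0,0,0,0,0,255],[0.035,0,0,0,0,0,255],[0.02,0,0,0,0,0,255]]' 60
python3 -m crank '[[0,0,0.03,0,0,0,255],[0,0,0.04,0,0,0,255],[0,0,0.03,0,0,0,255],[0,0,0,0,0,0,255],[0,0,0,0,0,0,255]]' 60
python3 - <<'E'
from h import *
lip()
plan([.523,.20,.036],Rtool(2.1),1)
p,d=ctrl.read_camera("side"); cv2.imwrite("pics/s21.png",p[180:380,200:400].repeat(3,0).repeat(3,1))
p,d=ctrl.read_camera("top"); cv2.imwrite("pics/t21.png",p[180:330,180:420].repeat(3,0).repeat(3,1))
E
```

```text
t: 22.45
eef_pos: [0.5045, 0.2056, 0.2014]
ee_rot: [-2.178, -2.264, -0.005]
contact_force: [0.4, 0.5, -0.7]
finger_gap: 0.0093
t: 22.95
eef_pos: [0.5053, 0.203, 0.1015]
ee_rot: [2.18, 2.261, 0.003]
contact_force: [0.1, 0.1, -0.5]
finger_gap: 0.0094
lip [0.5113 0.0391 0.0884] tilt 0.05 jaw 2.08 roll 0.1 tcp [0.5053 0.203  0.1015] j [ 0.17  0.33 -0.74  1.86  0.26  1.05 -0.63]
total shift tool [-0.0037  0.0174  0.0656] turn [ 0.1  -0.05 -0.02]
1 equal rows: [-0.0037, 0.0174, 0.0656] [0.1, -0.05, -0.02]
```

View pics/s21.png

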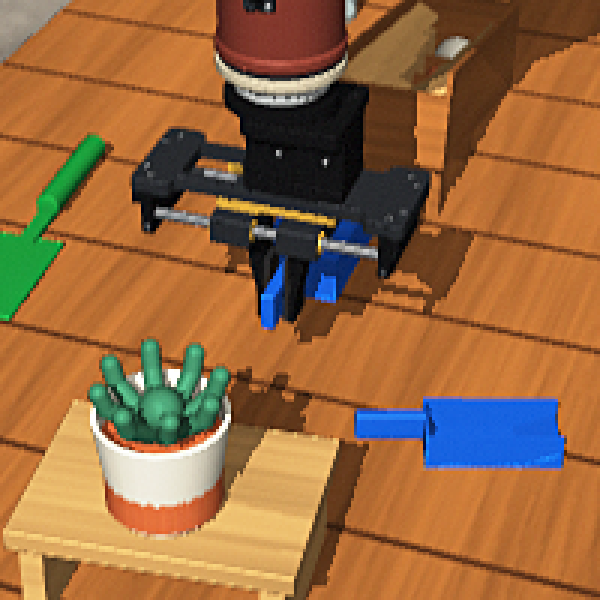

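View pics/t21.png

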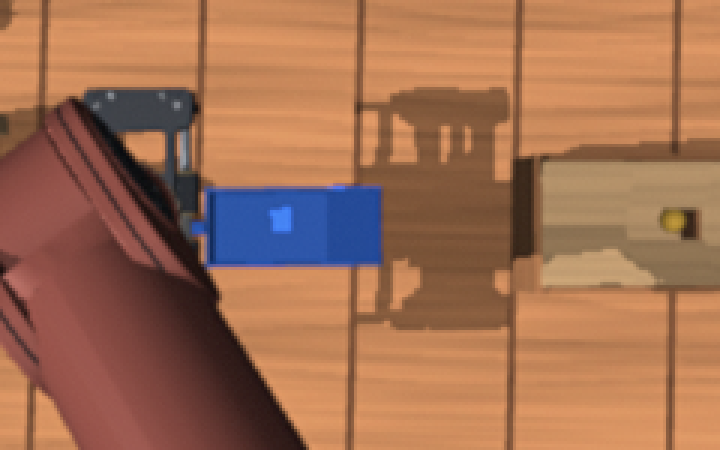

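```bash

python3 -m crank '[[0,0.017,0.02,0,0,0,255],[0,0,0.025,0,0,0,255],[0,0,0.013,0,0,0,255],[0,0,0.005,0,0,0,255],[0,0,0,0,0,0,255]]' 40
python3 - <<'E'
from h import *
lip()
E
python3 -m crank '[[0,0,0.002,0,0,0,255],[0,0,0.0015,0,0,0,255],[0,0,0,0,0,0,255]]' 40
python3 - <<'E'
from h import *
lip()
p,d=ctrl.read_camera("side"); cv2.imwrite("pics/s22.png",p[200:330,220:350].repeat(4,0).repeat(4,1))
E
```

```text
t: 23.55
eef_pos: [0.522, 0.2043, 0.0383]
ee_rot: [2.178, 2.262, 0.003]
contact_force: [-0.4, -0.3, -1.3]
finger_gap: 0.0097
lip [0.5282 0.0404 0.0252] tilt 0.01 jaw 2.16 roll 0.14 tcp [0.522  0.2043 0.0383] j [ 0.13  0.45 -0.69  1.87  0.35  0.95 -0.69]
t: 23.85
eef_pos: [0.5222, 0.2042, 0.0348]
ee_rot: [2.178, 2.261, 0.004]
contact_force: [0.1, -0.9, -1.4]
finger_gap: 0.0101
lip [0.5284 0.0403 0.0218] tilt 0.01 jaw 2.15 roll 0.18 tcp [0.5222 0.2042 0.0348] j [ 0.12  0.45 -0.69  1.87  0.35  0.94 -0.69]
```

View pics/s22.png

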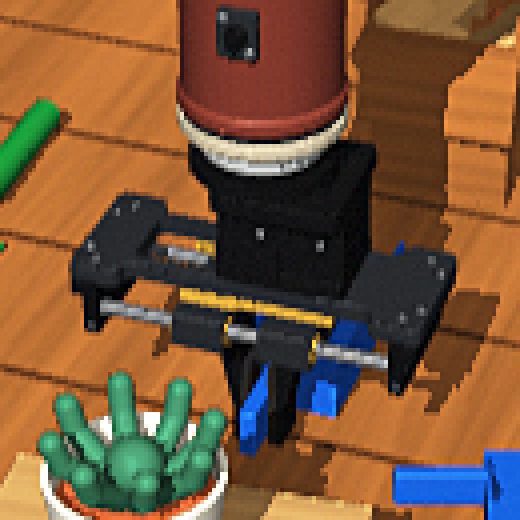

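Expected contact height is TCP z≈0.031; I'll go down in 1 mm steps.

```bash

python3 -m crank '[[0,0,0.001,0,0,0,255],[0,0,0.001,0,0,0,255],[0,0,0.001,0,0,0,255],[0,0,0,0,0,0,255]]' 20
python3 -m crank '[[0,0,0.0007,0,0,0,255],[0,0,0,0,0,0,255]]' 20
```

```text
t: 24.3
eef_pos: [0.522, 0.2041, 0.0312]
ee_rot: [2.178, 2.262, 0.002]
contact_force: [-0.5, -0.3, -2.1]
finger_gap: 0.0094
t: 24.5
eef_pos: [0.5221, 0.2042, 0.0309]
ee_rot: [2.178, 2.262, 0.003]
contact_force: [-2.6, -0.5, 4.8]
finger_gap: 0.0097
```

Contact (fz≈+5 N) at the expected height; I'll release gently.

```bash

python3 -m crank '[[0,0,0,0,0,0,255],[0,0,0,0,0,0,225],[0,0,0,0,0,0,200],[0,0,0,0,0,0,160],[0,0,0,0,0,0,110]]' 3
python3 -m crank '[[0,0,0,0,0,0,110],[0,0,-0.02,0,0,0,110],[0,0,-0.04,0,0,0,110],[0,0,-0.05,0,0,0,110],[0,0,-0.05,0,0,0,110]]' 
python3 -m crank '[[0.04,0,-0.03,0,0,0,110],[0.04,0,-0.03,0,0,0,110],[0.04,0,0,0,0,0,110],[0,0,0,0,0,0,110],[0,0,0,0,0,0,110]]' 
python3 - <<'E'
from h import *
lip()
p,d=ctrl.read_camera("side"); cv2.imwrite("pics/s23.png",p)
p,d=ctrl.read_camera("top"); cv2.imwrite("pics/t23.png",p);cv2.imwrite("pics/t23a.png",cv2.resize(p[200:310,200:500],(750,275),interpolation=cv2.INTER_CUBIC))
m=ctrl.camera_model("top");K=np.array(m["K"]);V=np.array(m["view"]);R=V[:3,:3]
P=lambda u,v: (R.T@(np.linalg.solve(K,[u,v,1.])*d[v,u]-V[:3,3])*1000).round().astype(int)
h=cv2.cvtColor(p,cv2.COLOR_BGR2HSV)
for u in range(388,470,3): print(u,P(u,254),end="; ")
E
```

```text
t: 25.0
eef_pos: [0.522, 0.204, 0.0305]
ee_rot: [2.178, 2.261, 0.003]
contact_force: [-0.3, 0.7, -0.0]
finger_gap: 0.0267
t: 25.5
eef_pos: [0.5211, 0.204, 0.1921]
ee_rot: [2.178, 2.263, 0.002]
contact_force: [2.3, -0.1, 0.8]
finger_gap: 0.0487
t: 26.0
eef_pos: [0.5164, 0.325, 0.2503]
ee_rot: [2.176, 2.264, 0.002]
contact_force: [0.2, -0.8, 0.1]
finger_gap: 0.0493
lip [0.523  0.1611 0.2373] tilt 0.01 jaw 2.28 roll 0.1 tcp [0.5164 0.325  0.2503] j [-0.    0.35 -0.8   1.53  0.25  1.37 -0.78]
388 [ 520 -145   41]; 391 [ 520 -152   42]; 394 [ 520 -159   45]; 397 [ 520 -166   38]; 400 [ 520 -172   45]; 403 [ 520 -178   54]; 406 [ 520 -185   54]; 409 [ 521 -192   52]; 412 [ 520 -196   67]; 415 [ 521 -209   30]; 418 [ 522 -217   24]; 421 [ 522 -224   26]; 424 [ 521 -227   48]; 427 [ 521 -232   57]; 430 [ 522 -239   54]; 433 [ 522 -247   50]; 436 [ 522 -255   45]; 439 [ 522 -259   57]; 442 [ 523 -276    8]; 445 [ 523 -278   33]; 448 [ 523 -282   46]; 451 [ 523 -288   51]; 454 [ 523 -294   52]; 457 [ 523 -301   53]; 460 [ 523 -307   55]; 463 [ 524 -317   43]; 466 [ 524 -324   43]; 469 [ 524 -327   60];
```

View pics/s23.png

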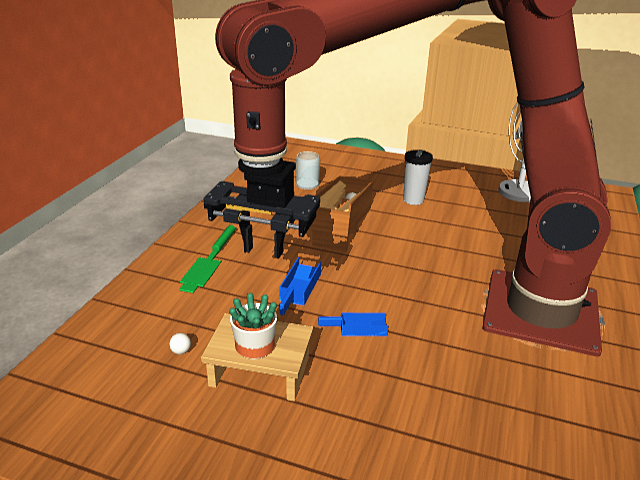

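View pics/t23.png

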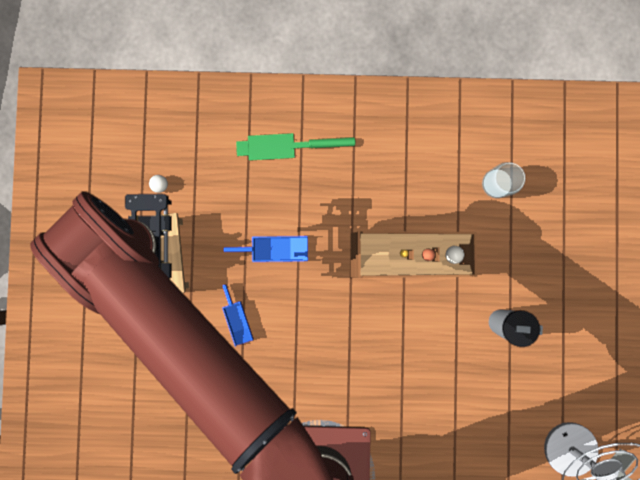

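View pics/t23a.png

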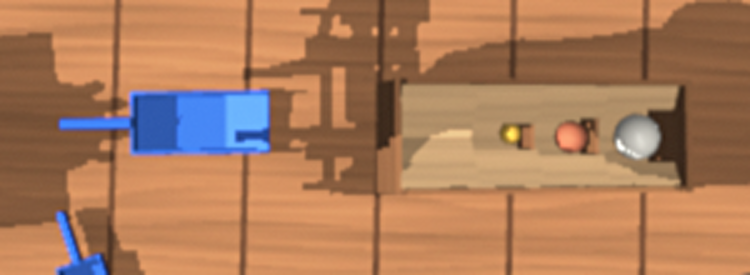

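```bash
python3 -m crank '[[0,0,0,0,0,0,110],[0,0,0,0,0,0,110]]'; python3 -c "
from h import *
print(ctrl.sign_off())"
```

```text
t: 26.3
eef_pos: [0.5175, 0.3228, 0.2505]
ee_rot: [2.18, 2.259, 0.002]
contact_force: [0.8, -0.1, -0.1]
finger_gap: 0.0495
the job is handed in; nothing more can be done
None
```

The job is done and handed in at t ≈ 26 s of the 72 s allowed; `sign_off` gives no verdict.

**What I did:** I gripped the scoop across its bowl, drew it about 14 cm out from under the riser, set it down level and let go. I then took it by the handle and held the spout over the upper end of the ramp. I tipped it slowly to about 24°, when the large ball rolled out, and on to about 31° to be sure it was empty. Finally I set it down level about 10 cm from the ramp and let go.

**Last checks:**
- **Balls:** the top image and depth readings show all three balls in their own holes. The small and medium balls sit below the trough line. The large ball's top is about 5 mm above it, as expected for a 42 mm ball in a 38 mm deep hole.
- **Scoop:** it stands empty and level.
- **Other things:** by eye, the pot, tumbler, jar, trowel, small scoop and loose white ball look unmoved; the arm hid the pot in the last top view.
- **Robot:** the gripper is free of everything, and the highest contact force I read was about 5 N, when setting the scoop down.

No check failed. I could not watch the small and medium balls leave the scoop because the arm blocked the top camera, so I only saw them already in their holes.

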